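# Lock the spool and hold the wire feeder's tensioner open

## Task

Get the solder-wire feeder ready for threading. First turn the lock collar on top of the spool clockwise, all the way to its locked mark; then push the sprung tensioner arm back (away from the spool) until it is fully past its ratchet click, and hold it there. Finish while still holding the arm back with the gripper, since it springs home if let go, and leave the loose tape roll, marker and screwdriver beside the feeder where they are.

Things in the scene. Friction and masses are not known exactly. Their poses are not given: they have to be found in the camera images.
- feeder: solder-wire feeder, fixed to the bench: aluminium plate 130 (x) x 230 (y) x 8 mm. Origin: centre of its underside, z up; its -x side roughly faces the robot. On the left half (+y) stands a spool of solder wire, 62 mm wide, top 52 mm above the bench, centred at (0, +62 mm), under a fixed index disc 56 mm across, top at 58 mm. The tensioner arm is on the right half.
- locked_mark (a point): the locked mark: one dark raised bar on the index disc's -x side (feeder axes), 24 mm from the spool axis, 60 mm above the bench. The open mark is two dark dots, 1.25 rad round the disc anticlockwise.
- lock_collar (a joint): angle of the lock collar about the vertical spool axis. 0 = open mark, grows CLOCKWISE seen from above, 1.25 rad = locked mark and hard stop. At value v the pointer lies 1.25 - v anticlockwise of the feeder's -x direction. Starts between 0 and 0.35; friction about 0.07 N m; stays where it is left. The collar is a steel ring 38 mm across, 59 to 69 mm above the bench, with a wing on top.
- collar_pointer (a point): tip of the collar's pointer nose, 26 mm from the spool axis, 63 mm above the bench
- collar_wing_top (a point): middle of the top of the collar's upright black wing, by which it is turned; on the spool axis, 92 mm above the bench. Wing: 46 mm long, lying along the pointer direction, 12 mm thick, reaching from 68 to 92 mm above the bench.
- tension_arm (a joint): angle of the tensioner arm about its vertical pivot. 0 = at rest, arm along the feeder's -x; grows anticlockwise seen from above, so that its post goes towards the feeder's -y (away from the spool); hard stop at 0.80 rad. A spring drives it back: at the post 3.5 N at rest, 9 N at 0.6. Click at 0.40 (2 to 4 N more just before it); quite past the pawl from 0.53 on. The pawl does not keep it back.
- pivot_top (a point): top of the arm's pivot, at (35, -35 mm) of the feeder, 51 mm above the bench
- post_top (a point): middle of the top of the arm's upright black grip post, 80 mm from the pivot axis, 85 mm above the bench. The post is round, 16 mm thick, bare from 37 to 85 mm above the bench; below it are a white idler pulley 26 mm across (25 to 37 mm) and the arm itself, a steel bar 13 mm wide.
- pawl (a joint): lift of the brass pawl slider in its guide (top 30 mm above the bench), on the plate's right edge: 0 = down, about 0.0025 m as the tooth passes, then back to 0
- tape_roll: bystander: black roll of tape lying flat, 60 mm across, 20 mm high, right of the feeder; origin under its centre
- pen: bystander: white and black marker, 136 mm long, 17 mm thick, right of the tape roll; origin under its middle
- driver: bystander: small blue screwdriver, 137 mm long, 15 mm thick, left of the feeder; origin under its middle

How it is judged:
By the outcome, as a careful person would: the job done as asked, in the order asked, and still so for the second after the job is handed in, while the arm keeps its last pose, push and grip.
It also fails if it takes over 45 s, if anything falls off the work surface, if the arm or the gripper's body presses on something with over 40 N, if the wrist force passes 120 N, or if a joint passes its speed limit or range.

## Robot

A 7-joint arm with a two-finger parallel gripper is mounted at the origin on a cart in front of the work surface, level with it; the furniture and walls round the work are solid. World frame = base frame: x ahead of the robot, y to its left, z up, the work surface at z = 0. Lengths are in m, angles in degrees, forces in N, time in s.
With the tool pointing down it reaches from about 0.425 to 0.875 m from the base axis. Payload 4.7 kg.
Tool frame: the origin (TCP) lies between the finger pads; the fingertips stand 14 mm ahead of it and the grasp point (between the pads) lies 5 mm behind it (env.tip_reach is the distance from the TCP to the fingertips, in m); z points along the fingers, y is the direction in which the jaws open and shut (so a half turn about z gives the same grasp; the last joint's range is limited). The gripper opens to 87 mm and grips with 3 to 60 N. Pads are 19 mm wide; open, the fingers measure 117 mm over their backs; the gripper's body (75 mm by 190 mm) begins 51 mm behind the grasp point.
Start: joints at [66.641, 18.392, -4.016, 83.108, 1.295, 78.541, -3.26], TCP at [0.266, -0.593, 0.237] pointing down, gripper open.
Joint ranges: [-163.93, 163.93], [-17.29, 119.83], [-79.2, 71.16], [3.27, 140.29], [-89.18, 269.18], [5.43, 117.66], [-154.24, 154.24]. Speed limits (degrees/s): [147.25, 147.25, 180, 180, 180, 180, 180].

## Interface

Orientations are given as [roll, pitch, yaw] about the fixed x, y, z axes, in that order (R = Rz(yaw) Ry(pitch) Rx(roll)).
In Python, from cell import env gives the robot as it stands. The module is installed in compiled form; this text tells all that it offers.
- The arm moves only by the shell command python3 -m pendant 'ROWS' [FORCE]. ROWS is JSON, a list of rows, each an object of numbers: "rx", "ry", "rz": the turn, a rotation vector about the tool's x, y, z in degrees; "tx", "ty", "tz": the shift along the tool's x, y, z in mm; "jaw": the finger opening in mm, from 0 to 87. In form: [{"rx": .., "ry": .., "rz": .., "tx": .., "ty": .., "tz": .., "jaw": ..}, ...]. A call has 1 to 20 rows; each row shifts and turns the commanded pose from where the row before left it, along the tool's axes as they then stand; what a row does not reach is not made up. A row lasts 1/12 s, in which the tool goes at most 41.7 mm and 7.16 degrees, less where a joint would pass 70% of its speed; a pose out of reach is approached as far as the arm can. A call with a gripper value outside its range is refused whole. The fingers move at their own pace and stop on an object; FORCE is the grip in N (left out, the last holds). Time passes only in rows, so rows that do not move let the fingers close. It gives the time, the measured TCP pose, the force and the opening at its end, in the units of the state.
- env.get_obs(): the state, without advancing time (a new reading comes with each control period).
- env.read_camera(name): name is "scene" or "top"; returns a dict with "img" (384x512x3 uint8, red, green, blue), "range_z" (384x512 float32, m along the optical axis (not along the pixel's ray), 0 where there is no reading), "vertical_fov" (degrees; the focal length in pixels is half the picture's height over the tangent of half this angle, whatever the lens; pixels are square), "cx", "cy" (the principal point, pixels), "world_to_cam" (4x4, takes a point from world to camera coordinates). Camera axes: x right, y up, looking along -z (the intrinsics and any distortion apply to the point x, -y, -z); pixel columns grow to the right and rows downward; lengths in m; the calibration is good to about 2 mm. A picture is of the moment at which its call begins.
- env.sign_off(): hands the job in, once; it reports no verdict.
The state is a dict: "time_s": time; "qpos": joint angles; "joint_velocities": joint speeds; "effort": joint torques, N m; "tool_pos": TCP position; "tool_rot": TCP orientation; "force": force on the tool from outside, world axes, zero at the start; "wrist_torque": the same for the moment, N m; "grip_width": finger opening in m.
Only numpy, scipy, OpenCV 4.12 (cv2) and the standard library are available. Lean on these libraries where they do the work, as an engineer would, in place of code of your own. Each camera call takes 0.05 s, during which the arm holds its last target.

## Working session

There is one attempt and no reset: what is moved stays moved. The work goes in short steps, Python scripts to look and compute and a shell command to move; the robot and the scene stay as the last step left them, time stands still between calls to the robot, and variables do not carry over. Pictures are saved under pics/ and viewed, and the job is handed in when it is done.

```bash
mkdir -p pics; ls; python3 - <<'E'
from cell import env
import cv2,json
print(env.get_obs(), env.tip_reach)
for n in("scene","top"):
    d=env.read_camera(n); cv2.imwrite(f"pics/{n}0.png",d["img"][:,:,::-1])
    print(n,{k:v for k,v in d.items() if k not in("img","range_z")})
E
```

```text
pics
{'time_s': 0.0, 'qpos': array([66.64103151, 18.4398616 , -4.01510171, 83.17656161,  1.29741308,
       78.54032931, -3.25942964]), 'joint_velocities': array([-0.01817619, -0.02333959, -0.07001807,  0.05179435, -0.04773548,
       -0.05050591, -0.05587668]), 'effort': array([-4.88238254e-05, -4.91290891e+01, -4.04072385e-01, -3.12536001e+01,
       -6.38788892e-02,  4.36902547e-02,  1.64138864e-04]), 'tool_pos': array([ 0.26582357, -0.59257013,  0.23543781]), 'tool_rot': array([-1.79888626e+02,  8.30778876e-03,  2.41694073e+01]), 'force': array([ 1.03383341, -0.25323724,  0.19381462]), 'wrist_torque': array([ 0.01438275, -0.01653391,  0.05922057]), 'grip_width': 0.08648729426473598} 0.014
scene {'vertical_fov': 50.524437839901516, 'cx': 257.6732887845541, 'cy': 191.7372699800939, 'world_to_cam': array([[-0.67562678, -0.73709407, -0.01485874,  0.42822329],
       [ 0.34975937, -0.33820421,  0.87366257, -0.28696964],
       [-0.64899679,  0.58507285,  0.48630538, -0.5466432 ],
       [ 0.        ,  0.        ,  0.        ,  1.        ]])}
top {'vertical_fov': 52.49621512842161, 'cx': 260.8222991575476, 'cy': 197.66163735811895, 'world_to_cam': array([[-0.00706725, -0.99966278,  0.02498745, -0.01800405],
       [ 0.98909828, -0.00331268,  0.1472196 , -0.62986357],
       [-0.14708718,  0.02575548,  0.98878816, -0.86546233],
       [ 0.        ,  0.        ,  0.        ,  1.        ]])}
```

View pics/scene0.png

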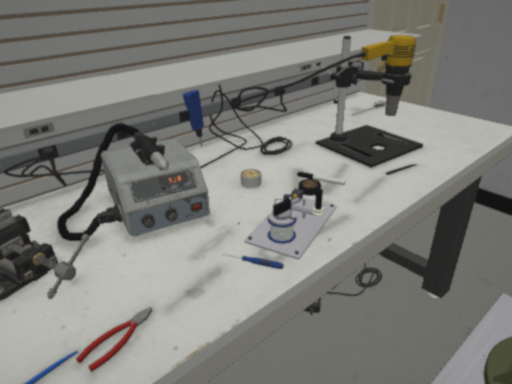

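View pics/top0.png

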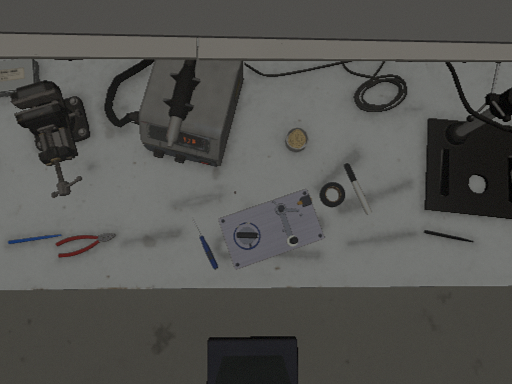

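```bash
cat > h.py <<'E'
import numpy as np,cv2
from cell import env
def cam(n):
    d=env.read_camera(n); h=d["img"].shape[0]
    f=h/2/np.tan(np.radians(d["vertical_fov"]/2)); d["f"]=f; return d
def w2p(d,P):
    p=d["world_to_cam"]@np.r_[P,1]; return np.array([d["cx"]+d["f"]*p[0]/-p[2], d["cy"]+d["f"]*-p[1]/-p[2]])
def p2w(d,u,v,z=None,height=None):
    r=np.array([(u-d["cx"])/d["f"],-(v-d["cy"])/d["f"],-1.])
    M=np.linalg.inv(d["world_to_cam"])
    if z is not None: return (M@np.r_[r*z,1])[:3]
    o=M[:3,3]; w=M[:3,:3]@r; return o+w*(height-o[2])/w[2]
def world(d):
    v,u=np.mgrid[:384,:512]; z=d["range_z"]
    c=np.stack([(u-d["cx"])/d["f"]*z,-(v-d["cy"])/d["f"]*z,-z,np.ones_like(z)],-1)
    return (c@np.linalg.inv(d["world_to_cam"]).T)[...,:3]
def crop(d,n,x0,x1,y0,y1,s):
    im=cv2.resize(d["img"][y0:y1,x0:x1,::-1],None,fx=s,fy=s,interpolation=cv2.INTER_CUBIC)
    im=cv2.convertScaleAbs(im,alpha=1.5); 
    for x in range((x0+9)//10*10,x1,10): cv2.putText(im,str(x),((x-x0)*s,8),0,.3,(0,0,255)); cv2.line(im,((x-x0)*s,10),((x-x0)*s,14),(0,0,255))
    for y in range((y0+9)//10*10,y1,10): cv2.putText(im,str(y),(0,(y-y0)*s),0,.3,(0,0,255))
    cv2.imwrite(n,im)
E
python3 - <<'E'
from h import *
d=cam("top"); crop(d,"pics/t1.png",210,335,180,275,6)
W=world(d)
np.set_printoptions(precision=4,suppress=True)
for u,v in [(150,250),(400,250),(260,285),(330,150),(230,240),(247,235),(281,208),(293,240),(290,225)]:
    print((u,v),W[v,u], d["range_z"][v,u])
s=cam("scene"); crop(s,"pics/s1.png",220,350,165,280,6)
E
```

```text
(150, 250) [ 0.5107  0.2454 -0.0041] 0.9383313
(400, 250) [ 0.5066 -0.3609  0.0004] 0.94890404
(260, 285) [ 0.4262 -0.019   0.0014] 0.92728007
(330, 150) [ 0.7579 -0.1981 -0.0008] 0.9828701
(230, 240) [0.5331 0.0525 0.0075] 0.9350816
(247, 235) [0.5404 0.0108 0.0911] 0.85461915
(281, 208) [ 0.6046 -0.0679  0.0515] 0.90526515
(293, 240) [ 0.5291 -0.0907  0.0864] 0.8601915
(290, 225) [ 0.5685 -0.0927  0.0063] 0.9452379
```

View pics/t1.png

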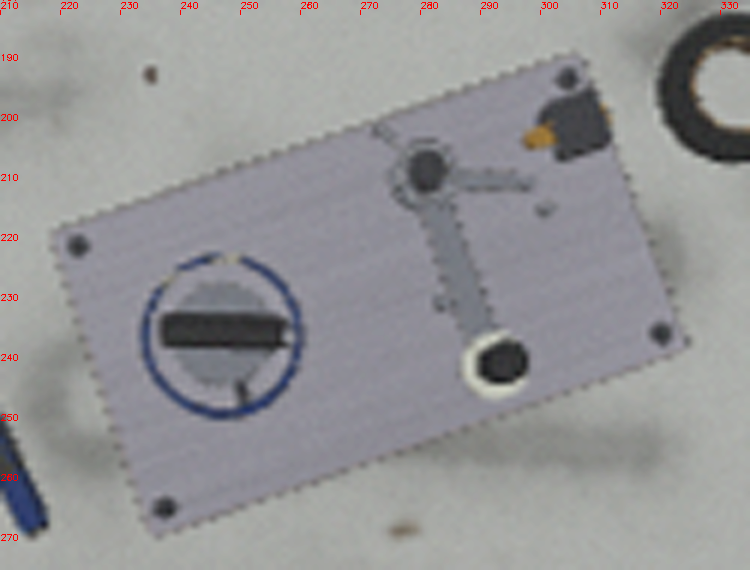

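View pics/s1.png

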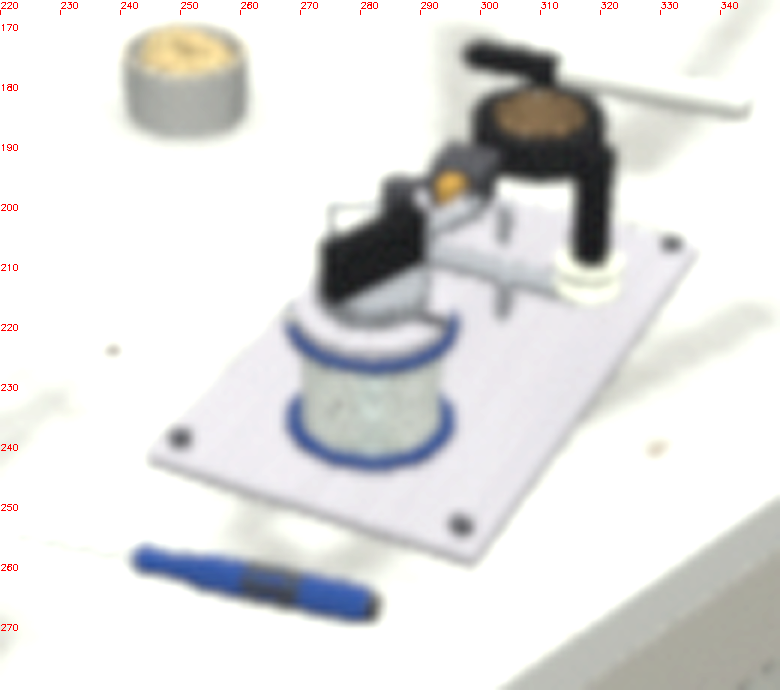

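```bash
python3 - <<'E'
from h import *
np.set_printoptions(precision=4,suppress=True)
d=cam("top"); W=world(d)
# plate corners (feeder coords)
C=[((307.5,189.7),(65,-115,8)),((325,237.5),(-65,-115,8)),((236.3,269.5),(-65,115,8)),((218.7,218.3),(65,115,8)),
 ((281.2,208.4),(35,-35,51))]
A=np.array([p2w(d,*p,height=q[2]/1e3)[:2] for p,q in C]); B=np.array([q[:2] for p,q in C])/1e3
a=A-A.mean(0); b=B-B.mean(0)
th=np.arctan2((b[:,0]*a[:,1]-b[:,1]*a[:,0]).sum(),(a*b).sum())
R=np.array([[np.cos(th),-np.sin(th)],[np.sin(th),np.cos(th)]]); t=A.mean(0)-R@B.mean(0)
print("yaw",np.degrees(th),"origin",t,"res mm",(A-(B@R.T+t))*1e3)
F=lambda x,y:R@np.array([x,y])/1e3+t
print("spool",F(0,62),"pivot",F(35,-35),"post",F(35-80,-35),"locked",F(-24,62))
# depth masks
img=d["img"].astype(int); z=W[...,2]
def near(c,r): return np.hypot(W[...,0]-c[0],W[...,1]-c[1])<r
m=near(F(0,62),.035)&(z>.084)&(z<.1); P=W[m]; print("wing",m.sum(),P.mean(0), (P.max(0)+P.min(0))/2, np.ptp(P,0))
q=P[:,:2]-P[:,:2].mean(0); e,V=np.linalg.eigh(q.T@q); print("axis deg",np.degrees(np.arctan2(V[1,1],V[0,1])))
m=near(F(-45,-35),.02)&(z>.07)&(z<.1); P=W[m]; print("post",m.sum(),P.mean(0),np.ptp(P,0))
m=near(F(35,-35),.012)&(z>.04)&(z<.06); P=W[m]; print("pivot",m.sum(),P.mean(0))
print("locked mark px",p2w(d,250,244,height=.06), "pointer px", p2w(d,257.5,236.3,height=.063), p2w(d,258.5,235.5,height=.063))
# wing ends at px by color
print("wing ends",p2w(d,236.7,235,height=.092),p2w(d,258,235.6,height=.092))
E
```

```text
yaw 18.6515739457731 origin [ 0.5601 -0.0487] res mm [[-3.5491 -0.4078]
 [ 2.3393  1.6281]
 [ 1.4791 -2.3243]
 [ 0.4833 -1.125 ]
 [-0.7526  2.229 ]]
spool [0.5403 0.0101] pivot [ 0.6045 -0.0706] post [ 0.5287 -0.0962] locked [0.5176 0.0024]
wing 123 [0.5415 0.0128 0.0912] [0.5416 0.013  0.09  ] [0.0114 0.044  0.0107]
axis deg 89.27294632078586
post 42 [ 0.5299 -0.0929  0.0844] [0.0153 0.0139 0.0167]
pivot 32 [ 0.606  -0.0676  0.0497]
locked mark px [0.5217 0.0043 0.06  ] pointer px [ 0.5388 -0.0127  0.063 ] [ 0.5406 -0.015   0.063 ]
wing ends [0.5405 0.0333 0.092 ] [ 0.5389 -0.0133  0.092 ]
```

```bash
python3 -m pendant '[{"rz":-5},{"rz":-5},{"rz":-5},{"rz":-5},{"rz":-5},{"rz":-5},{"rz":-5},{"rz":-5},{"rz":-5},{"rz":-5},{"rz":-5},{"rz":-5},{"rz":-5},{}]' 30
```

```text
invalid input at $[0]: expected keys rx, ry, rz, tx, ty, tz, jaw
```

```bash
python3 -m pendant '[{"rx":0,"ry":0,"rz":-5,"tx":0,"ty":0,"tz":0,"jaw":80},{"rx":0,"ry":0,"rz":-5,"tx":0,"ty":0,"tz":0,"jaw":80},{"rx":0,"ry":0,"rz":-5,"tx":0,"ty":0,"tz":0,"jaw":80},{"rx":0,"ry":0,"rz":-5,"tx":0,"ty":0,"tz":0,"jaw":80},{"rx":0,"ry":0,"rz":-5,"tx":0,"ty":0,"tz":0,"jaw":80},{"rx":0,"ry":0,"rz":-5,"tx":0,"ty":0,"tz":0,"jaw":80},{"rx":0,"ry":0,"rz":-5,"tx":0,"ty":0,"tz":0,"jaw":80},{"rx":0,"ry":0,"rz":-5,"tx":0,"ty":0,"tz":0,"jaw":80},{"rx":0,"ry":0,"rz":-5,"tx":0,"ty":0,"tz":0,"jaw":80},{"rx":0,"ry":0,"rz":-5,"tx":0,"ty":0,"tz":0,"jaw":80},{"rx":0,"ry":0,"rz":-5,"tx":0,"ty":0,"tz":0,"jaw":80},{"rx":0,"ry":0,"rz":-5,"tx":0,"ty":0,"tz":0,"jaw":80},{"rx":0,"ry":0,"rz":-5,"tx":0,"ty":0,"tz":0,"jaw":80},{"rx":0,"ry":0,"rz":0,"tx":0,"ty":0,"tz":0,"jaw":80}]' 30
```

```text
time_s: 1.42
tool_pos: [0.266, -0.593, 0.2364]
tool_rot: [-180.0, -0.0, 89.3]
force: [0.2, 0.3, 1.0]
grip_width: 0.0804
```

```bash
python3 -m pendant '[{"rx":0,"ry":0,"rz":0,"tx":10,"ty":5,"tz":0,"jaw":60},{"rx":0,"ry":0,"rz":0,"tx":25,"ty":12,"tz":0,"jaw":60},{"rx":0,"ry":0,"rz":0,"tx":35,"ty":16,"tz":0,"jaw":60},{"rx":0,"ry":0,"rz":0,"tx":35,"ty":16,"tz":0,"jaw":60},{"rx":0,"ry":0,"rz":0,"tx":35,"ty":16,"tz":0,"jaw":60},{"rx":0,"ry":0,"rz":0,"tx":35,"ty":16,"tz":0,"jaw":60},{"rx":0,"ry":0,"rz":0,"tx":35,"ty":16,"tz":0,"jaw":60},{"rx":0,"ry":0,"rz":0,"tx":35,"ty":16,"tz":0,"jaw":60},{"rx":0,"ry":0,"rz":0,"tx":35,"ty":16,"tz":0,"jaw":60},{"rx":0,"ry":0,"rz":0,"tx":35,"ty":16,"tz":0,"jaw":60},{"rx":0,"ry":0,"rz":0,"tx":35,"ty":16,"tz":0,"jaw":60},{"rx":0,"ry":0,"rz":0,"tx":35,"ty":16,"tz":0,"jaw":60},{"rx":0,"ry":0,"rz":0,"tx":35,"ty":16,"tz":0,"jaw":60},{"rx":0,"ry":0,"rz":0,"tx":35,"ty":16,"tz":0,"jaw":60},{"rx":0,"ry":0,"rz":0,"tx":35,"ty":16,"tz":0,"jaw":60},{"rx":0,"ry":0,"rz":0,"tx":35,"ty":16,"tz":0,"jaw":60},{"rx":0,"ry":0,"rz":0,"tx":35,"ty":16,"tz":0,"jaw":60},{"rx":0,"ry":0,"rz":0,"tx":35,"ty":16,"tz":0,"jaw":60},{"rx":0,"ry":0,"rz":0,"tx":10,"ty":2,"tz":0,"jaw":60},{"rx":0,"ry":0,"rz":0,"tx":0,"ty":0,"tz":0,"jaw":60}]' 30
python3 - <<'E'
from h import *
print(env.get_obs()["qpos"])
s=cam("scene"); crop(s,"pics/s2.png",220,350,100,280,4)
d=cam("top"); crop(d,"pics/t2.png",210,335,180,275,6)
E
```

```text
time_s: 3.08
tool_pos: [0.5497, 0.0136, 0.2366]
tool_rot: [180.0, -0.1, 89.5]
force: [-0.6, -0.6, -0.2]
grip_width: 0.0602
[ 34.90943007   9.68017256 -43.13567365  96.30339564   6.65857397
  76.66655232  -9.83105475]
```

View pics/s2.png

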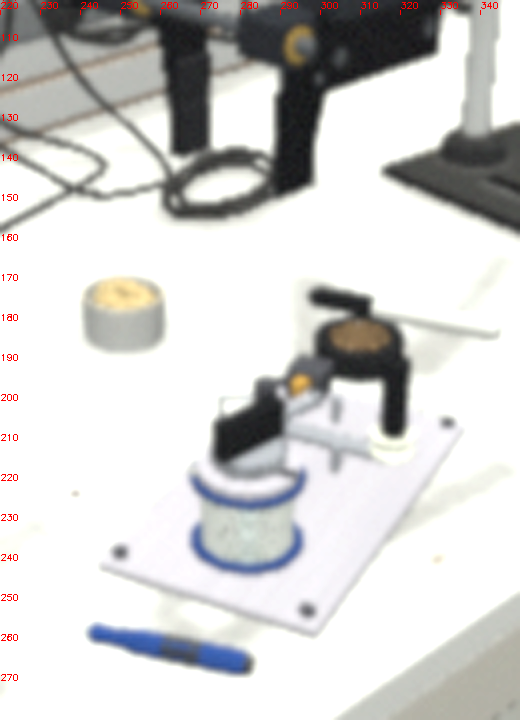

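```bash
python3 -m pendant '[{"rx":0,"ry":0,"rz":0,"tx":-1,"ty":-5,"tz":15,"jaw":50},{"rx":0,"ry":0,"rz":0,"tx":-1,"ty":-4,"tz":25,"jaw":50},{"rx":0,"ry":0,"rz":0,"tx":0,"ty":0,"tz":25,"jaw":50},{"rx":0,"ry":0,"rz":0,"tx":0,"ty":0,"tz":25,"jaw":50},{"rx":0,"ry":0,"rz":0,"tx":0,"ty":0,"tz":20,"jaw":50},{"rx":0,"ry":0,"rz":0,"tx":0,"ty":0,"tz":10,"jaw":50},{"rx":0,"ry":0,"rz":0,"tx":0,"ty":0,"tz":0,"jaw":50},{"rx":0,"ry":0,"rz":0,"tx":0,"ty":0,"tz":0,"jaw":50}]' 30
python3 - <<'E'
from h import *
s=cam("scene"); crop(s,"pics/s3.png",220,350,100,280,4)
d=cam("top"); crop(d,"pics/t3.png",210,335,180,275,6)
E
```

```text
time_s: 3.85
tool_pos: [0.5407, 0.0047, 0.1168]
tool_rot: [-180.0, 0.0, 89.0]
force: [0.8, 0.1, -1.1]
grip_width: 0.0503
```

View pics/s3.png

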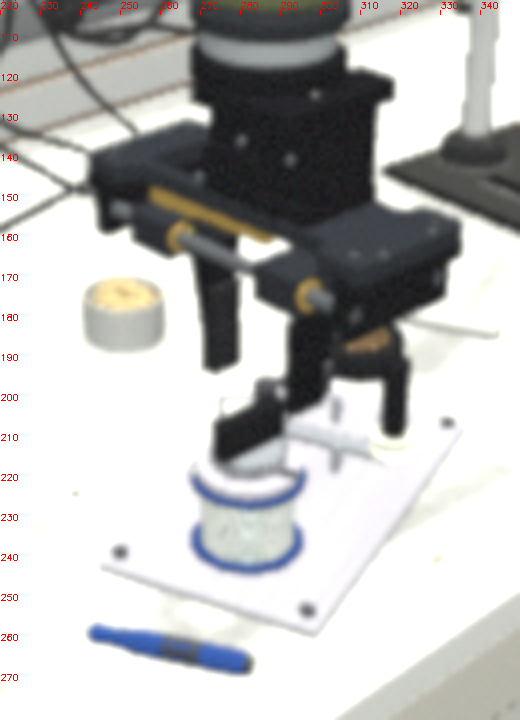

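View pics/t3.png

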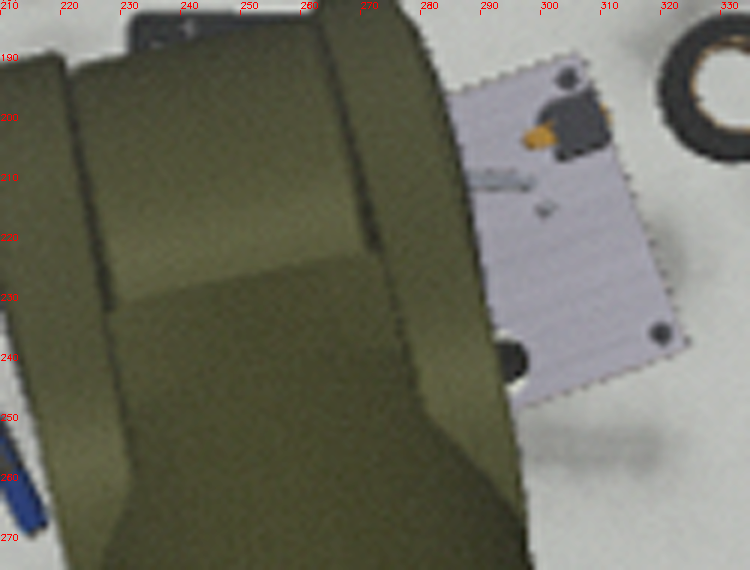

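```bash
python3 -m pendant '[{"rx":0,"ry":0,"rz":0,"tx":4,"ty":0,"tz":0,"jaw":50},{"rx":0,"ry":0,"rz":0,"tx":3,"ty":0,"tz":4,"jaw":50},{"rx":0,"ry":0,"rz":0,"tx":0,"ty":0,"tz":10,"jaw":50},{"rx":0,"ry":0,"rz":0,"tx":0,"ty":0,"tz":10,"jaw":50},{"rx":0,"ry":0,"rz":0,"tx":0,"ty":0,"tz":6,"jaw":50},{"rx":0,"ry":0,"rz":0,"tx":0,"ty":0,"tz":0,"jaw":50},{"rx":0,"ry":0,"rz":0,"tx":0,"ty":0,"tz":0,"jaw":50},{"rx":0,"ry":0,"rz":0,"tx":0,"ty":0,"tz":0,"jaw":50}]' 30
python3 - <<'E'
from h import *
s=cam("scene"); crop(s,"pics/s4.png",220,350,130,280,5)
E
```

```text
time_s: 4.62
tool_pos: [0.541, 0.013, 0.0865]
tool_rot: [-180.0, -0.0, 89.2]
force: [1.3, 0.8, 0.5]
grip_width: 0.0504
```

View pics/s4.png

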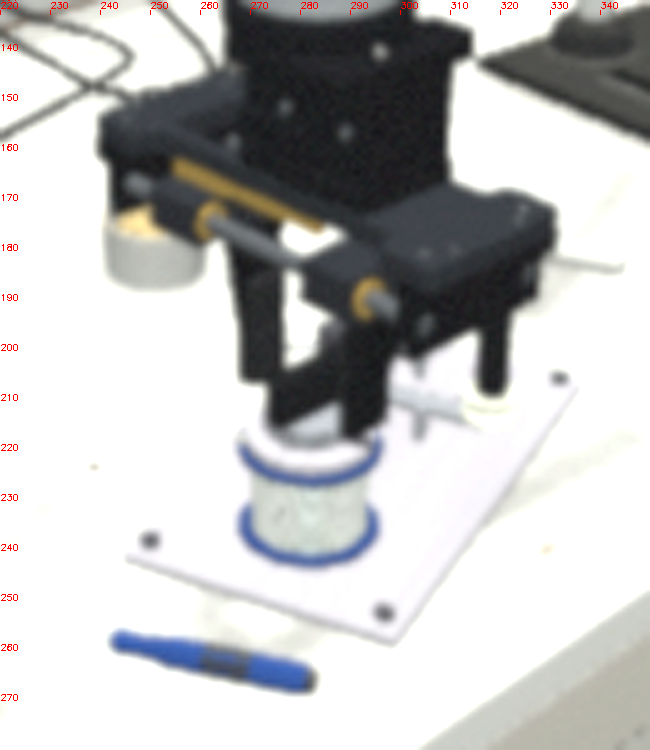

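```bash
python3 -m pendant '[{"rx":0,"ry":0,"rz":0,"tx":0,"ty":0,"tz":0,"jaw":25},{"rx":0,"ry":0,"rz":0,"tx":0,"ty":0,"tz":0,"jaw":18},{"rx":0,"ry":0,"rz":0,"tx":0,"ty":0,"tz":0,"jaw":14},{"rx":0,"ry":0,"rz":0,"tx":0,"ty":0,"tz":0,"jaw":6},{"rx":0,"ry":0,"rz":0,"tx":0,"ty":0,"tz":0,"jaw":6},{"rx":0,"ry":0,"rz":0,"tx":0,"ty":0,"tz":0,"jaw":6},{"rx":0,"ry":0,"rz":0,"tx":0,"ty":0,"tz":0,"jaw":6},{"rx":0,"ry":0,"rz":0,"tx":0,"ty":0,"tz":0,"jaw":6}]' 20; python3 -c "
from cell import env;o=env.get_obs();print(o['force'],o['wrist_torque'],o['tool_pos'])"
```

```text
time_s: 5.33
tool_pos: [0.5417, 0.013, 0.0867]
tool_rot: [179.9, -0.0, 89.2]
force: [2.9, 0.0, -2.4]
grip_width: 0.0121
[ 2.90885134  0.04688489 -2.40653721] [-0.04725783 -0.63940855 -0.03417523] [0.54167716 0.01295262 0.08666913]
```

```bash
python3 -m pendant '[{"rx":0,"ry":0,"rz":0,"tx":0,"ty":0.5,"tz":0,"jaw":6},{"rx":0,"ry":0,"rz":2,"tx":0,"ty":0,"tz":0,"jaw":6},{"rx":0,"ry":0,"rz":3,"tx":0,"ty":0,"tz":0,"jaw":6},{"rx":0,"ry":0,"rz":4,"tx":0,"ty":0,"tz":0,"jaw":6},{"rx":0,"ry":0,"rz":4,"tx":0,"ty":0,"tz":0,"jaw":6},{"rx":0,"ry":0,"rz":4,"tx":0,"ty":0,"tz":0,"jaw":6},{"rx":0,"ry":0,"rz":4,"tx":0,"ty":0,"tz":0,"jaw":6},{"rx":0,"ry":0,"rz":4,"tx":0,"ty":0,"tz":0,"jaw":6},{"rx":0,"ry":0,"rz":0,"tx":0,"ty":0,"tz":0,"jaw":6}]' 25; python3 -c "
from cell import env;o=env.get_obs();print(o['force'],o['wrist_torque'],o['tool_pos'])"
```

```text
time_s: 6.08
tool_pos: [0.5418, 0.013, 0.0866]
tool_rot: [180.0, -0.0, 64.1]
force: [2.6, -0.1, -0.3]
grip_width: 0.012
[ 2.63938648 -0.1414027  -0.25918558] [-0.04319645 -0.50646516 -0.04284062] [0.5417731  0.01296025 0.08662881]
```

```bash
python3 -m pendant '[{"rx":0,"ry":0,"rz":4,"tx":0,"ty":0,"tz":0,"jaw":6},{"rx":0,"ry":0,"rz":4,"tx":0,"ty":0,"tz":0,"jaw":6},{"rx":0,"ry":0,"rz":4,"tx":0,"ty":0,"tz":0,"jaw":6},{"rx":0,"ry":0,"rz":4,"tx":0,"ty":0,"tz":0,"jaw":6},{"rx":0,"ry":0,"rz":4,"tx":0,"ty":0,"tz":0,"jaw":6},{"rx":0,"ry":0,"rz":4,"tx":0,"ty":0,"tz":0,"jaw":6},{"rx":0,"ry":0,"rz":4,"tx":0,"ty":0,"tz":0,"jaw":6},{"rx":0,"ry":0,"rz":4,"tx":0,"ty":0,"tz":0,"jaw":6},{"rx":0,"ry":0,"rz":4,"tx":0,"ty":0,"tz":0,"jaw":6},{"rx":0,"ry":0,"rz":0,"tx":0,"ty":0,"tz":0,"jaw":6}]' 25; python3 - <<'E'
from h import *
o=env.get_obs();print(o['force'],o['wrist_torque'],o['tool_pos'],o['tool_rot'])
s=cam("scene"); crop(s,"pics/s5.png",220,350,130,280,5)
E
```

```text
time_s: 6.92
tool_pos: [0.5419, 0.0128, 0.0867]
tool_rot: [180.0, -0.0, 28.2]
force: [3.1, -0.0, -1.7]
grip_width: 0.0119
[ 3.07936488 -0.01156453 -1.72910023] [-0.16202233 -0.63290193 -0.055086  ] [0.54191166 0.01280799 0.08666359] [ 1.79957218e+02 -4.26663326e-02  2.81673287e+01]
```

View pics/s5.png

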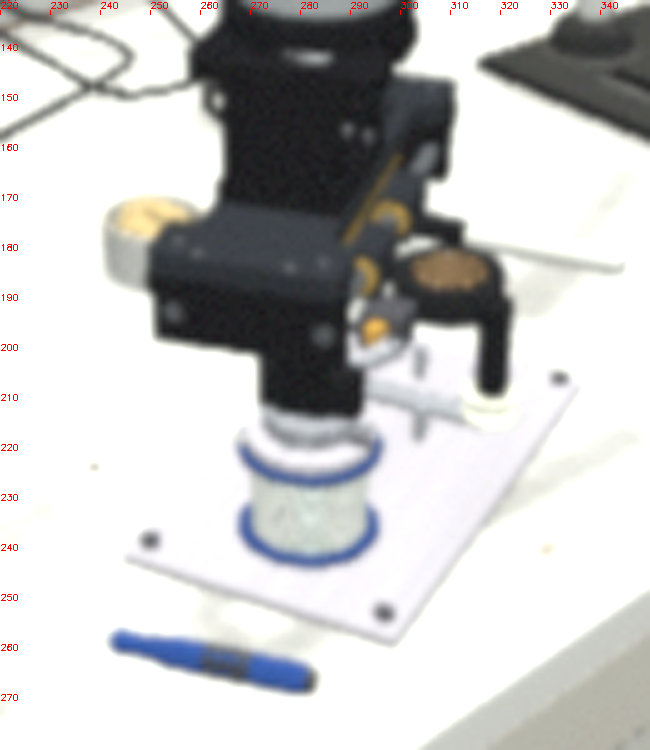

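```bash
python3 -m pendant '[{"rx":0,"ry":0,"rz":2,"tx":0,"ty":0,"tz":0,"jaw":6},{"rx":0,"ry":0,"rz":2,"tx":0,"ty":0,"tz":0,"jaw":6},{"rx":0,"ry":0,"rz":2,"tx":0,"ty":0,"tz":0,"jaw":6},{"rx":0,"ry":0,"rz":2,"tx":0,"ty":0,"tz":0,"jaw":6},{"rx":0,"ry":0,"rz":2,"tx":0,"ty":0,"tz":0,"jaw":6},{"rx":0,"ry":0,"rz":0,"tx":0,"ty":0,"tz":0,"jaw":6},{"rx":0,"ry":0,"rz":0,"tx":0,"ty":0,"tz":0,"jaw":6}]' 25; python3 - <<'E'
from h import *
o=env.get_obs();print(o['force'],o['wrist_torque'],o['tool_pos'],o['tool_rot'])
E
```

```text
time_s: 7.55
tool_pos: [0.5419, 0.0128, 0.0867]
tool_rot: [180.0, -0.1, 18.4]
force: [3.7, -1.0, -3.3]
grip_width: 0.0117
[ 3.67063739 -0.98035915 -3.321411  ] [-0.25236358 -0.78221642  0.26211191] [0.54193352 0.0128086  0.08666723] [ 1.79958786e+02 -5.23735326e-02  1.83573841e+01]
```

```bash
python3 -m pendant '[{"rx":0,"ry":0,"rz":1.5,"tx":0,"ty":0,"tz":0,"jaw":6},{"rx":0,"ry":0,"rz":1.5,"tx":0,"ty":0,"tz":0,"jaw":6},{"rx":0,"ry":0,"rz":1.5,"tx":0,"ty":0,"tz":0,"jaw":6},{"rx":0,"ry":0,"rz":0,"tx":0,"ty":0,"tz":0,"jaw":6},{"rx":0,"ry":0,"rz":0,"tx":0,"ty":0,"tz":0,"jaw":6}]' 25; python3 - <<'E'
from h import *
o=env.get_obs();print(o['force'],o['wrist_torque'],o['tool_pos'],o['tool_rot'])
E
```

```text
time_s: 7.97
tool_pos: [0.5417, 0.0127, 0.0867]
tool_rot: [179.9, -0.0, 13.8]
force: [2.9, -2.1, -0.6]
grip_width: 0.0123
[ 2.94169619 -2.05170253 -0.55856949] [-0.40991312 -0.69326937  0.64499373] [0.54165703 0.01268205 0.08666913] [ 1.79945514e+02 -1.75666719e-02  1.38457604e+01]
```

```bash
python3 -m pendant '[{"rx":0,"ry":0,"rz":0,"tx":0,"ty":0,"tz":0,"jaw":20},{"rx":0,"ry":0,"rz":0,"tx":0,"ty":0,"tz":0,"jaw":40},{"rx":0,"ry":0,"rz":0,"tx":0,"ty":0,"tz":0,"jaw":50},{"rx":0,"ry":0,"rz":0,"tx":0,"ty":0,"tz":-5,"jaw":50},{"rx":0,"ry":0,"rz":0,"tx":0,"ty":0,"tz":-15,"jaw":50},{"rx":0,"ry":0,"rz":0,"tx":0,"ty":0,"tz":-15,"jaw":50},{"rx":0,"ry":0,"rz":0,"tx":0,"ty":0,"tz":-20,"jaw":50},{"rx":0,"ry":0,"rz":0,"tx":0,"ty":0,"tz":-20,"jaw":50},{"rx":0,"ry":0,"rz":0,"tx":0,"ty":0,"tz":-10,"jaw":50},{"rx":0,"ry":0,"rz":0,"tx":0,"ty":0,"tz":0,"jaw":50}]' 25; python3 - <<'E'
from h import *
s=cam("scene"); crop(s,"pics/s6.png",220,350,160,280,6)
E
```

```text
time_s: 8.8
tool_pos: [0.5429, 0.0133, 0.1742]
tool_rot: [179.9, -0.2, 13.7]
force: [1.2, 0.4, 0.7]
grip_width: 0.0499
```

View pics/s6.png

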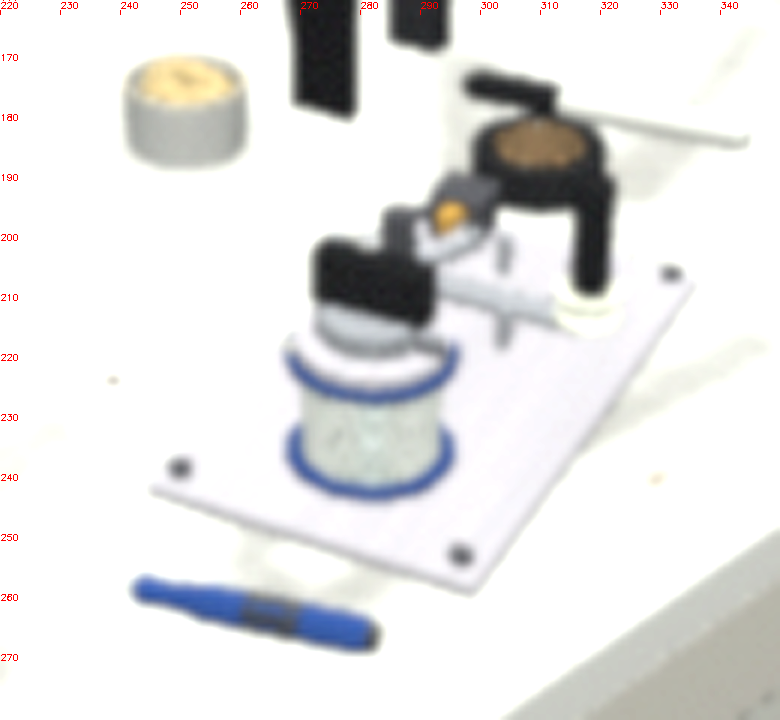

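```bash
python3 -m pendant '[{"rx":0,"ry":0,"rz":-4.7,"tx":0,"ty":0,"tz":0,"jaw":50},{"rx":0,"ry":0,"rz":0,"tx":-6,"ty":12,"tz":0,"jaw":50},{"rx":0,"ry":0,"rz":0,"tx":-12,"ty":25,"tz":0,"jaw":50},{"rx":0,"ry":0,"rz":0,"tx":-12,"ty":25,"tz":0,"jaw":50},{"rx":0,"ry":0,"rz":0,"tx":-10,"ty":22,"tz":0,"jaw":50},{"rx":0,"ry":0,"rz":0,"tx":-6,"ty":13,"tz":0,"jaw":50},{"rx":0,"ry":0,"rz":0,"tx":0,"ty":0,"tz":0,"jaw":50},{"rx":0,"ry":0,"rz":0,"tx":0,"ty":0,"tz":0,"jaw":50},{"rx":0,"ry":0,"rz":0,"tx":0,"ty":0,"tz":0,"jaw":50}]' 25; python3 - <<'E'
from h import *
s=cam("scene"); crop(s,"pics/s7.png",220,350,130,280,5)
d=cam("top"); crop(d,"pics/t7.png",210,335,180,275,6)
print(env.get_obs()["tool_pos"])
E
```

```text
time_s: 9.6
tool_pos: [0.528, -0.0919, 0.1706]
tool_rot: [-179.9, 0.1, 18.5]
force: [0.1, -0.0, 0.2]
grip_width: 0.0499
[ 0.52832371 -0.09163837  0.17112019]
```

View pics/s7.png

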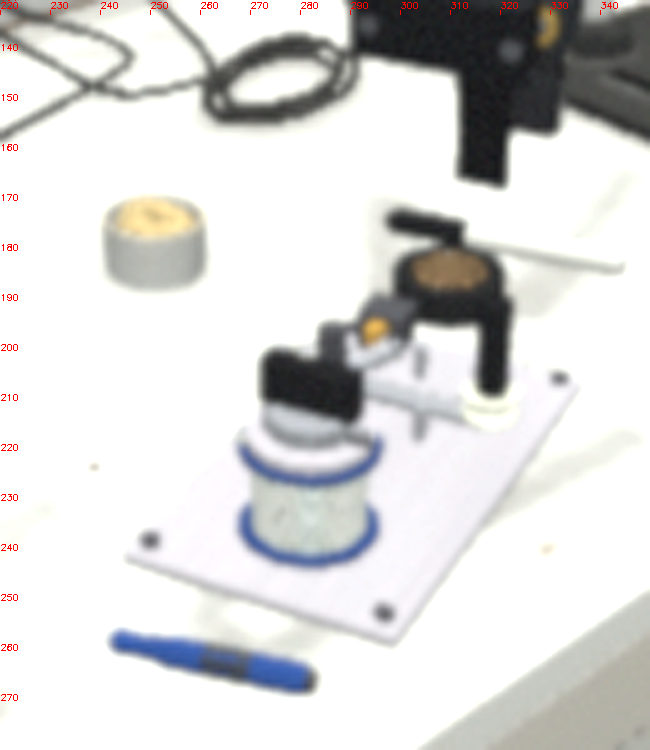

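View pics/t7.png

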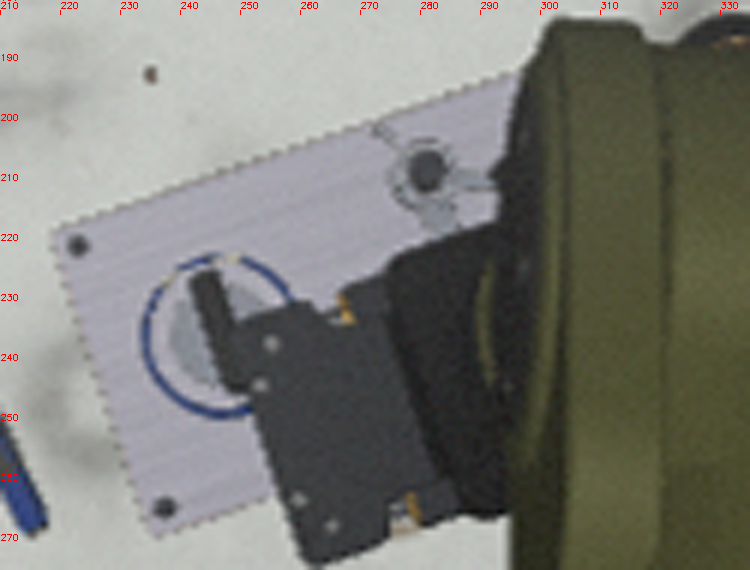

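```bash
python3 -m pendant '[{"rx":0,"ry":0,"rz":0,"tx":0,"ty":15,"tz":0,"jaw":50},{"rx":0,"ry":0,"rz":0,"tx":0,"ty":25,"tz":0,"jaw":50},{"rx":0,"ry":0,"rz":0,"tx":0,"ty":25,"tz":0,"jaw":50},{"rx":0,"ry":0,"rz":0,"tx":0,"ty":15,"tz":0,"jaw":50},{"rx":0,"ry":0,"rz":0,"tx":0,"ty":0,"tz":0,"jaw":50},{"rx":0,"ry":0,"rz":0,"tx":0,"ty":0,"tz":0,"jaw":50}]' 25; python3 - <<'E'
from h import *
np.set_printoptions(precision=4,suppress=True)
d=cam("top"); crop(d,"pics/t8.png",215,285,195,275,8)
W=world(d); c=np.array([.5417,.0128])
z=W[...,2]; m=(np.hypot(W[...,0]-c[0],W[...,1]-c[1])<.035)&(z>.082)&(z<.1); P=W[m]
q=P[:,:2]-P[:,:2].mean(0); e,V=np.linalg.eigh(q.T@q); print(m.sum(),P.mean(0),np.ptp(P,0),"axis",np.degrees(np.arctan(V[1,1]/V[0,1])))
# grey-level: dark pixels, rectified onto plane z=.092
g=d["img"].max(2); ys,xs=np.where(g[215:260,230:268]<55); Q=np.array([p2w(d,x+230,y+215,height=.092)[:2] for x,y in zip(xs,ys)])
Q=Q[np.hypot(*(Q-c).T)<.026]
q=Q-Q.mean(0); e,V=np.linalg.eigh(q.T@q); print(len(Q),Q.mean(0),"axis img",np.degrees(np.arctan(V[1,1]/V[0,1])))
E
```

```text
time_s: 10.2
tool_pos: [0.5536, -0.17, 0.1711]
tool_rot: [-179.9, 0.0, 18.3]
force: [-0.1, 0.9, -0.7]
grip_width: 0.0498
109 [0.5418 0.0127 0.0914] [0.042  0.0219 0.0081] axis 19.05085116840832
93 [0.5405 0.0116] axis img 19.305213170911777
```

View pics/t8.png

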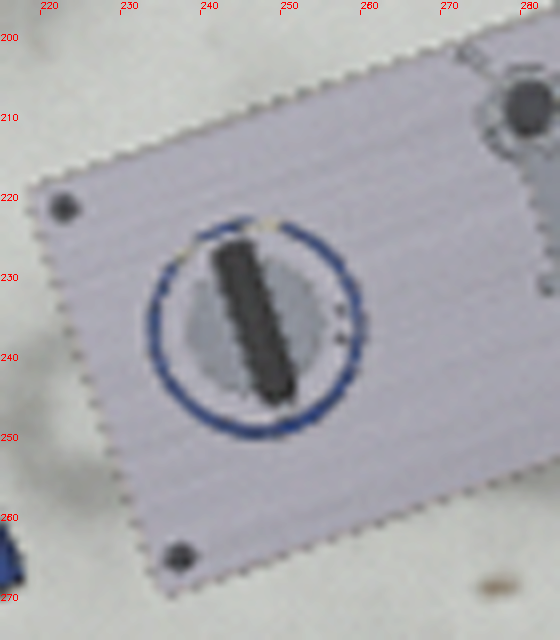

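```bash
python3 -m pendant '[{"rx":0,"ry":0,"rz":0,"tx":1,"ty":-15,"tz":0,"jaw":50},{"rx":0,"ry":0,"rz":0,"tx":1,"ty":-25,"tz":0,"jaw":50},{"rx":0,"ry":0,"rz":0,"tx":0,"ty":-25,"tz":0,"jaw":50},{"rx":0,"ry":0,"rz":0,"tx":0,"ty":-15,"tz":10,"jaw":50},{"rx":0,"ry":0,"rz":0,"tx":0,"ty":0,"tz":20,"jaw":50},{"rx":0,"ry":0,"rz":0,"tx":0,"ty":0,"tz":20,"jaw":50},{"rx":0,"ry":0,"rz":0,"tx":0,"ty":0,"tz":10,"jaw":50},{"rx":0,"ry":0,"rz":0,"tx":0,"ty":0,"tz":0,"jaw":50},{"rx":0,"ry":0,"rz":0,"tx":0,"ty":0,"tz":0,"jaw":50}]' 25; python3 - <<'E'
from h import *
s=cam("scene"); crop(s,"pics/s9.png",220,350,130,280,5)
print(env.get_obs()["tool_pos"])
E
```

```text
time_s: 11.0
tool_pos: [0.5299, -0.0917, 0.1116]
tool_rot: [-180.0, 0.0, 18.4]
force: [0.7, 0.9, -0.6]
grip_width: 0.0501
[ 0.53061439 -0.09223107  0.11236021]
```

View pics/s9.png

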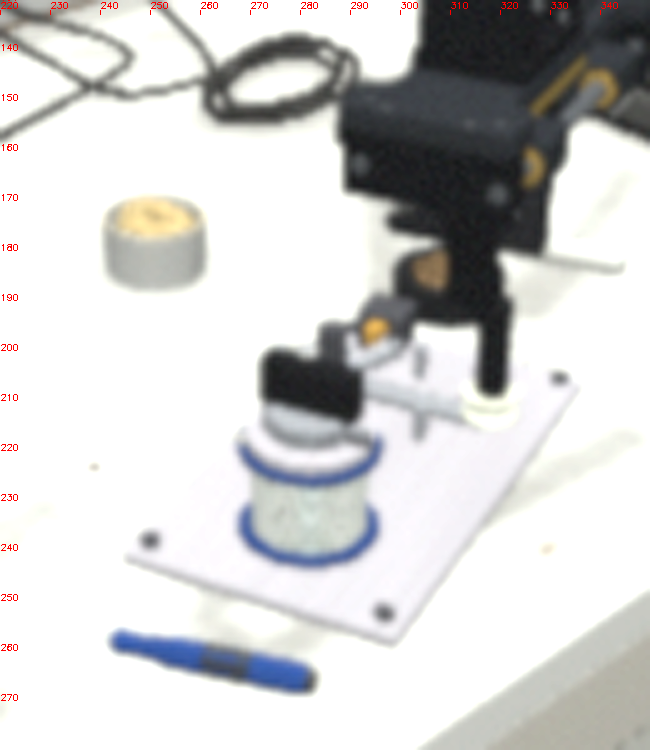

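```bash
python3 -m pendant '[{"rx":0,"ry":0,"rz":0,"tx":0,"ty":1,"tz":6,"jaw":50},{"rx":0,"ry":0,"rz":0,"tx":0,"ty":0,"tz":10,"jaw":50},{"rx":0,"ry":0,"rz":0,"tx":0,"ty":0,"tz":12,"jaw":50},{"rx":0,"ry":0,"rz":0,"tx":0,"ty":0,"tz":10,"jaw":50},{"rx":0,"ry":0,"rz":0,"tx":0,"ty":0,"tz":6,"jaw":50},{"rx":0,"ry":0,"rz":0,"tx":0,"ty":0,"tz":0,"jaw":50},{"rx":0,"ry":0,"rz":0,"tx":0,"ty":0,"tz":0,"jaw":50},{"rx":0,"ry":0,"rz":0,"tx":0,"ty":0,"tz":0,"jaw":50}]' 25; python3 - <<'E'
from h import *
s=cam("scene"); crop(s,"pics/s10.png",220,350,130,280,5)
o=env.get_obs();print(o["tool_pos"],o["force"])
E
```

```text
time_s: 11.72
tool_pos: [0.5308, -0.0939, 0.0677]
tool_rot: [180.0, -0.0, 18.4]
force: [0.5, -0.2, -0.4]
grip_width: 0.05
[ 0.53099913 -0.09389867  0.06796054] [ 0.08996145 -0.9594006  -0.07623104]
```

View pics/s10.png

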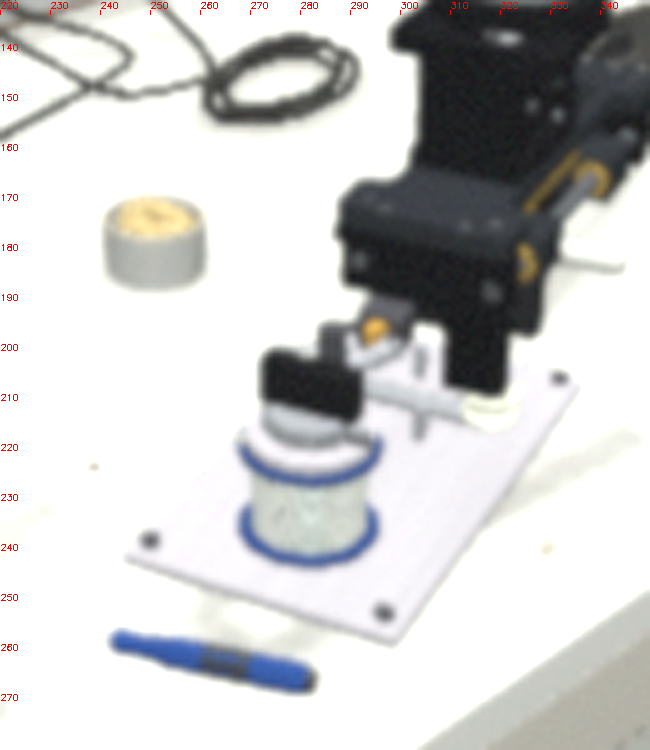

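```bash
python3 -m pendant '[{"rx":0,"ry":0,"rz":0,"tx":0,"ty":0,"tz":0,"jaw":28},{"rx":0,"ry":0,"rz":0,"tx":0,"ty":0,"tz":0,"jaw":20},{"rx":0,"ry":0,"rz":0,"tx":0,"ty":0,"tz":0,"jaw":16},{"rx":0,"ry":0,"rz":0,"tx":0,"ty":0,"tz":0,"jaw":10},{"rx":0,"ry":0,"rz":0,"tx":0,"ty":0,"tz":0,"jaw":10},{"rx":0,"ry":0,"rz":0,"tx":0,"ty":0,"tz":0,"jaw":10},{"rx":0,"ry":0,"rz":0,"tx":0,"ty":0,"tz":0,"jaw":10}]' 30; python3 - <<'E'
from h import *
o=env.get_obs();print(o["tool_pos"],o["force"])
E
```

```text
time_s: 12.35
tool_pos: [0.5304, -0.0936, 0.0676]
tool_rot: [-180.0, 0.0, 18.4]
force: [-0.8, 0.9, 0.6]
grip_width: 0.0152
[ 0.53044252 -0.09362828  0.06757041] [-0.78955879  0.88327647  0.62860624]
```

```bash
python3 - <<'E'
from h import *
np.set_printoptions(precision=1,suppress=True)
s=cam("scene"); crop(s,"pics/s11.png",290,340,160,220,12)
o=env.get_obs(); y=np.radians(o["tool_rot"][2]); p=o["tool_pos"]
ex=np.array([np.cos(y),np.sin(y),0]); ey=np.array([np.sin(y),-np.cos(y),0]); print(o["grip_width"])
print("near finger inner tip corners", [w2p(s,p+a*.0095*ex-ey*b-[0,0,.014]) for a in(-1,1) for b in (.0076,.0226)])
for P in ([.530,-.0934,.085],[.530,-.0934,.037]): 
    print("post", w2p(s,P), [w2p(s,np.array(P)+a*np.array([.676,.737,0])*.008) for a in (-1,1)])
print("spool top wing", w2p(s,[.5417,.0128,.092]))
d=cam("top"); crop(d,"pics/t11.png",210,335,180,275,6)
W=world(s)
for v in (200,202,204,206,208,210): print(v,[ (W[v,u]*1e3) for u in (312,315,318,320)])
E
```

```text
0.014993088345090486
near finger inner tip corners [array([321.5, 204.4]), array([319. , 207.5]), array([313.5, 202.4]), array([311. , 205.5])]
post [319.7 189.8] [array([323.3, 189.8]), array([316.1, 189.9])]
post [318.4 208.3] [array([321.9, 208.2]), array([314.9, 208.3])]
spool top wing [282.4 202.1]
200 [array([535.3, -75.3,  63.9]), array([527.4, -76.1,  66.9]), array([522.1, -79.9,  67.6]), array([517.5, -81. ,  69.1])]
202 [array([533.6, -73.6,  60.2]), array([528.8, -78.2,  60.4]), array([520.2, -77.9,  64.1]), array([516.9, -80.8,  64.3])]
204 [array([ 582.4, -133.9,    9. ]), array([528.1, -77.7,  55.7]), array([522.3, -81. ,  56.8]), array([516.7, -81. ,  59.2])]
206 [array([ 576.7, -127.4,    8.5]), array([534.9, -86.6,  43.8]), array([527.9, -88.7,  45.9]), array([523.7, -90.5,  47. ])]
208 [array([541.9, -85.1,  36. ]), array([534.3, -86.3,  38.8]), array([526.6, -87.5,  41.7]), array([524.3, -91.8,  40.9])]
210 [array([547.4, -92.3,  25.1]), array([529.6, -81. ,  37.9]), array([524.1, -84.8,  38.7]), array([522.6, -90.1,  37.1])]
```

View pics/s11.png

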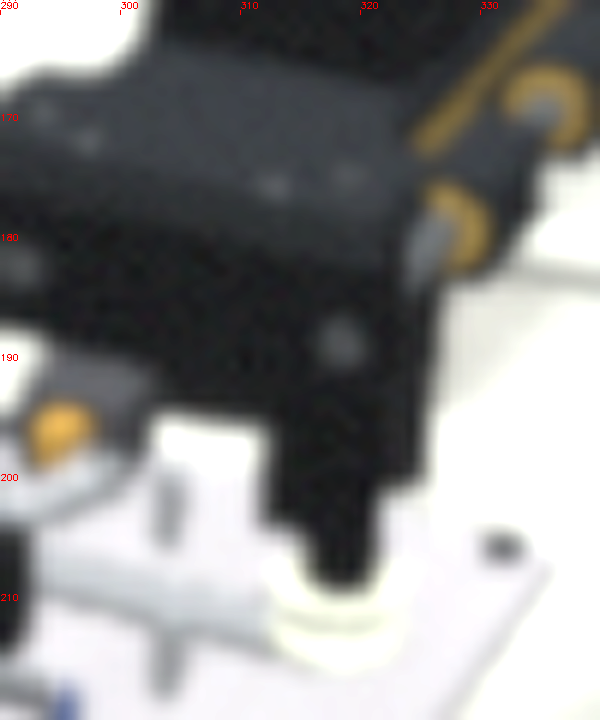

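View pics/t11.png

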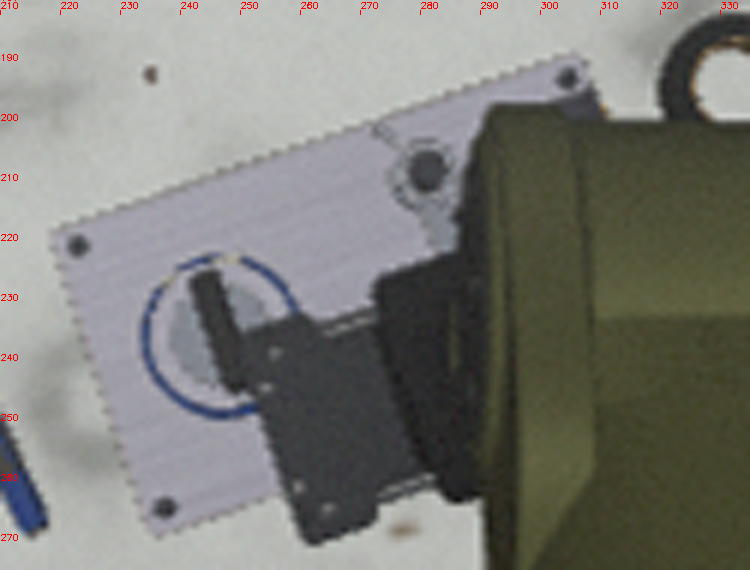

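```bash
python3 -m pendant '[{"rx":0,"ry":0,"rz":-2,"tx":0,"ty":2.8,"tz":0,"jaw":10},{"rx":0,"ry":0,"rz":-3,"tx":0.1,"ty":4.2,"tz":0,"jaw":10},{"rx":0,"ry":0,"rz":-3,"tx":0.1,"ty":4.2,"tz":0,"jaw":10},{"rx":0,"ry":0,"rz":-3,"tx":0.1,"ty":4.2,"tz":0,"jaw":10},{"rx":0,"ry":0,"rz":-3,"tx":0.1,"ty":4.2,"tz":0,"jaw":10},{"rx":0,"ry":0,"rz":-3,"tx":0.1,"ty":4.2,"tz":0,"jaw":10},{"rx":0,"ry":0,"rz":0,"tx":0,"ty":0,"tz":0,"jaw":10}]' 40; python3 - <<'E'
from h import *
o=env.get_obs();p=o["tool_pos"];print(p,o["force"],o["wrist_torque"],o["grip_width"])
v=np.array([.606,-.0683])-p[:2]; print("r",np.hypot(*v),"theta",np.arctan2(v[1],v[0])-np.radians(18.5))
E
```

```text
time_s: 13.03
tool_pos: [0.5407, -0.1139, 0.0675]
tool_rot: [-179.8, 0.0, 35.4]
force: [-2.8, 4.2, 2.8]
grip_width: 0.015
[ 0.54073915 -0.11390591  0.06750962] [-2.76866277  4.16074149  2.78062726] [ 0.86166152  0.65021383 -0.12416842] 0.014983677434350714
r 0.07961707286397235 theta 0.28705098191615785
```

```bash
python3 -m pendant '[{"rx":0,"ry":0,"rz":-3,"tx":0.1,"ty":4.2,"tz":0,"jaw":10},{"rx":0,"ry":0,"rz":-3,"tx":0.1,"ty":4.2,"tz":0,"jaw":10},{"rx":0,"ry":0,"rz":-3,"tx":0.1,"ty":4.2,"tz":0,"jaw":10},{"rx":0,"ry":0,"rz":-3,"tx":0.1,"ty":4.2,"tz":0,"jaw":10},{"rx":0,"ry":0,"rz":-3,"tx":0.1,"ty":4.2,"tz":0,"jaw":10},{"rx":0,"ry":0,"rz":-3,"tx":0.1,"ty":4.2,"tz":0,"jaw":10},{"rx":0,"ry":0,"rz":-3,"tx":0.1,"ty":4.2,"tz":0,"jaw":10},{"rx":0,"ry":0,"rz":0,"tx":0,"ty":0,"tz":0,"jaw":10},{"rx":0,"ry":0,"rz":0,"tx":0,"ty":0,"tz":0,"jaw":10},{"rx":0,"ry":0,"rz":0,"tx":0,"ty":0,"tz":0,"jaw":10}]' 40; python3 - <<'E'
from h import *
o=env.get_obs();p=o["tool_pos"];print(p,o["force"],o["wrist_torque"],o["grip_width"])
v=np.array([.606,-.0683])-p[:2]; print("r",np.hypot(*v),"theta",np.arctan2(v[1],v[0])-np.radians(18.5))
s=cam("scene"); crop(s,"pics/s12.png",220,350,130,280,5)
d=cam("top"); crop(d,"pics/t12.png",210,380,150,275,4)
E
```

```text
time_s: 13.87
tool_pos: [0.5607, -0.1338, 0.0674]
tool_rot: [-179.8, 0.0, 56.3]
force: [-4.9, 4.1, 5.0]
grip_width: 0.0149
[ 0.5607394  -0.13376551  0.06744284] [-4.94557987  4.12045267  4.98774398] [ 0.8861356   0.98960156 -0.23631856] 0.014872737521540934
r 0.07958803625445718 theta 0.6430028729676591
```

View pics/s12.png

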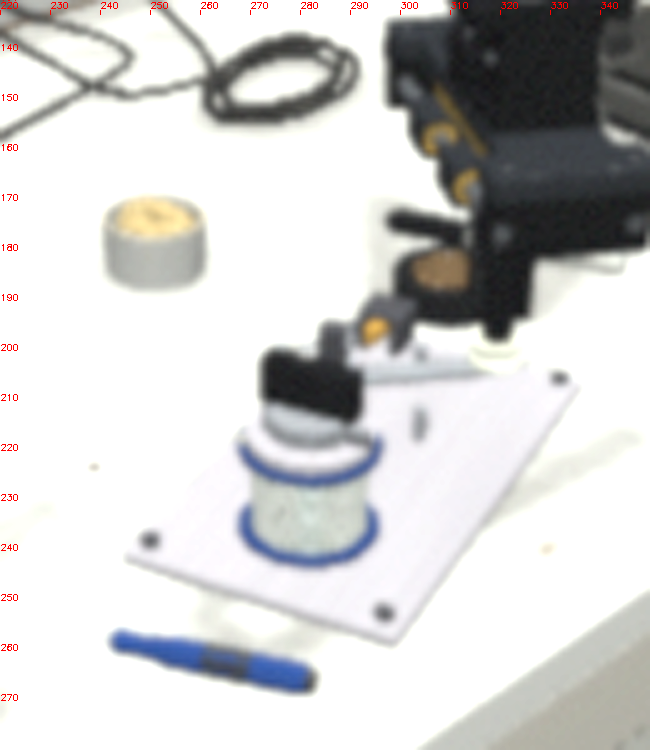

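View pics/t12.png

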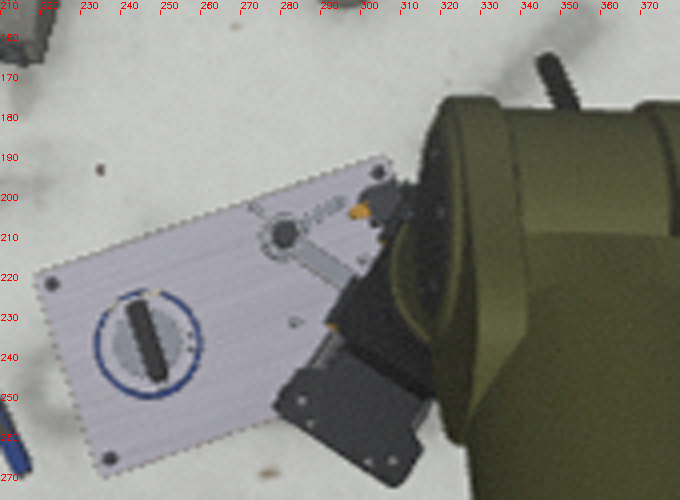

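```bash
python3 - <<'E'
from h import *
np.set_printoptions(precision=4,suppress=True)
s=cam("scene"); crop(s,"pics/s13.png",295,345,170,220,12)
for th in (.5,.55,.6,.65,.7):
    a=np.radians(18.5)+th; P=np.array([.606,-.0683])-.08*np.array([np.cos(a),np.sin(a)])
    print(th,w2p(s,np.r_[P,.037]),w2p(s,np.r_[P,.025]))
d=cam("top"); W=world(d); z=W[...,2]
# arm bar: surface points between plate and ~.04 near pivot, radius 15..45mm
v=np.array([.606,-.0683])-W[...,:2]; r=np.hypot(v[...,0],v[...,1]); an=np.arctan2(v[...,1],v[...,0])-np.radians(18.5)
m=(r>.018)&(r<.045)&(z>.014)&(z<.05)&(abs(an-.5)<.5); print(m.sum(),an[m].mean(),np.median(an[m]),z[m].mean())
o=env.get_obs();print(o["time_s"],o["tool_pos"],o["force"],o["effort"])
E
```

```text
0.5 [320.5848 199.6914] [320.2801 204.0558]
0.55 [320.3248 198.8425] [320.0227 203.1963]
0.6 [319.983  198.0026] [319.6841 202.3458]
0.65 [319.5614 197.1738] [319.266  201.5065]
0.7 [319.0616 196.3578] [318.7703 200.6802]
62 0.6257778334328563 0.6325016450433616 0.02479744935309869
14.0667 [ 0.5607 -0.1338  0.0675] [-4.7913  4.4155  4.8531] [  1.4654 -41.2087  -3.3343 -28.1429   1.2703  -1.7448   0.2333]
```

View pics/s13.png

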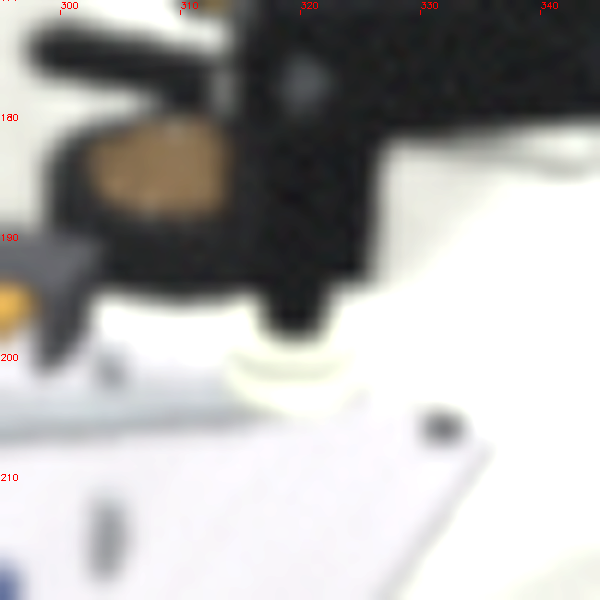

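```bash
python3 -m pendant '[{"rx":0,"ry":0,"rz":-2,"tx":0,"ty":2.8,"tz":0,"jaw":10},{"rx":0,"ry":0,"rz":0,"tx":0,"ty":0,"tz":0,"jaw":10},{"rx":0,"ry":0,"rz":0,"tx":0,"ty":0,"tz":0,"jaw":10},{"rx":0,"ry":0,"rz":0,"tx":0,"ty":0,"tz":0,"jaw":10},{"rx":0,"ry":0,"rz":0,"tx":0,"ty":0,"tz":0,"jaw":10},{"rx":0,"ry":0,"rz":0,"tx":0,"ty":0,"tz":0,"jaw":10},{"rx":0,"ry":0,"rz":0,"tx":0,"ty":0,"tz":0,"jaw":10}]' 40; python3 - <<'E'
from h import *
np.set_printoptions(precision=4,suppress=True)
d=cam("top"); W=world(d); z=W[...,2]
v=np.array([.606,-.0683])-W[...,:2]; r=np.hypot(v[...,0],v[...,1]); an=np.arctan2(v[...,1],v[...,0])-np.radians(18.5)
m=(r>.018)&(r<.045)&(z>.014)&(z<.05)&(abs(an-.5)<.5); print("arm depth",m.sum(),an[m].mean(),np.median(an[m]))
o=env.get_obs();p=o["tool_pos"];v=np.array([.606,-.0683])-p[:2]; print("arm tool",np.hypot(*v),np.arctan2(v[1],v[0])-np.radians(18.5),o["force"],o["grip_width"],o["time_s"])
c=np.array([.5417,.0128]); m=(np.hypot(W[...,0]-c[0],W[...,1]-c[1])<.035)&(z>.082)&(z<.1); P=W[m]
q=P[:,:2]-P[:,:2].mean(0); e,V=np.linalg.eigh(q.T@q); print("wing axis",np.degrees(np.arctan(V[1,1]/V[0,1])))
cv2.imwrite("pics/t14.png",d["img"][:,:,::-1]); s=cam("scene"); cv2.imwrite("pics/s14.png",s["img"][:,:,::-1])
E
```

```text
time_s: 14.65
tool_pos: [0.563, -0.1352, 0.0675]
tool_rot: [-179.8, 0.0, 58.3]
force: [-5.0, 4.8, 5.9]
grip_width: 0.015
arm depth 63 0.6533047979623279 0.6611192695922388
arm tool 0.07959206475926028 0.676800166527369 [-4.697   5.4186  5.0376] 0.015089228248404328 14.7
wing axis 18.847184299208035
```

View pics/s14.png

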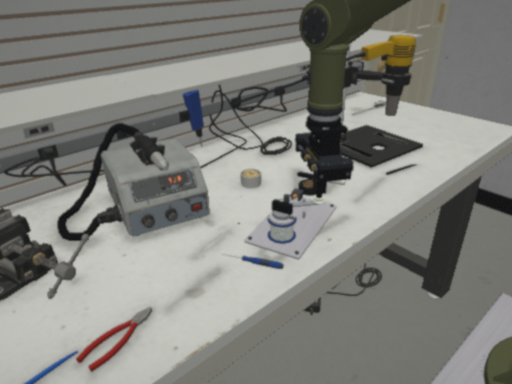

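View pics/t14.png

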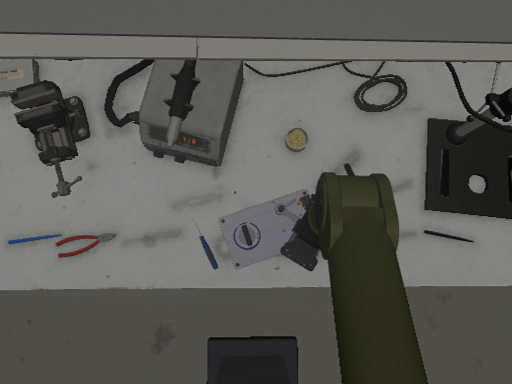

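```bash
python3 -c "
from cell import env;print(env.sign_off());o=env.get_obs();print(o['time_s'],o['tool_pos'],o['grip_width'])"
```

```text
the job is handed in; nothing more can be done
None
the job is handed in; nothing more can be done
```

The collar is turned to its locked mark, the tensioner arm is held back past its click, and I handed the job in at about 14.7 s with the gripper still on the post.

- **Collar:** I gripped the wing and turned it about 71° clockwise. It reached the hard stop, where the wrist torque rose to about 0.64 N m. After release, the top camera put the wing at 18.8–19.3° against the feeder's 18.65°. That is within about 0.6° of the mark, close to what the camera can resolve.
- **Tensioner arm:** I then gripped the post at 40 N and swung it round its pivot. At the last check it stood at about 0.66 rad by camera depth and 0.68 rad by tool position. The need is 0.53 rad and the stop is at 0.80 rad.
- **Bystanders:** The gripper never went near the screwdriver, tape roll or marker. The last pictures show the screwdriver where it was. The robot arm hid most of the tape roll and marker there, so I could not check those two fully.

**Disagreements:**
- The horizontal force while holding read about 7 N, below the roughly 9 N expected from the spring.
- The grip on the 16 mm post read 15 mm; the pictures showed it properly between the pads.

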